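Push a stuck filter basket out of its portafilter

TASK

The filter basket is stuck in the portafilter that lies upside down in the cleaning stand. Take the push rod out of its spring clip, put it through the open spout hole and push the basket out from behind with a steady press, so that it drops flat onto the stand's mat while the portafilter stays seated in the stand. Then snap the rod back upright into the clip it came from and leave everything else where it is.

Things in the scene. Friction and masses are not known exactly. Their poses are not given: they have to be found in the camera images.
- push_rod: Push rod, 160 mm long, 0.12 kg, upright in one of the rack's clips (which one varies): bare steel shaft, 10 mm thick, from the dark rubber tip up to 91 mm; above it a turned pale wooden handle, 24 mm thick (plain cylinder from 106 to 152 mm above the tip). No bristles, no dial. Origin in the middle of the lower end, z up along the rod.
- rod_tip (a point): Middle of the rod's lower end, the end that pushes (same point as the rod's origin).
- rod_grip (a point): Point on the rod's axis 130 mm above the tip, in the middle of the handle; grip here from above. The handle is clear in front and behind (the rack's back rail is lower).
- rack: Wooden tool rack, 90 x 250 mm, fixed. Base board 8 mm thick, on which the clipped tools stand; back rail behind the clips, its top 100 mm above the table. Origin on the table under the middle of the clip row; x points to the back rail, y along the row. Clip axes at x = 0, y = -90, -30, 30, 90 mm; three hold tools, the one at y = 30 mm is empty.
- empty_clip (a point): Axis of the empty clip, 82 mm above the table, mid-height of its two sprung steel leaves (72 to 92 mm high). All clips are alike and open to the front, the rack's -x: a 10 mm shaft goes in and out sideways along x and snaps past lips 6 mm in front of its seat, with about 5 to 10 N; each leaf spreads 5 mm. A seated shaft stands within 1 mm of the fixed stop behind it.
- portafilter: Portafilter (steel, black grip, 0.5 kg), loose, upside down in the stand. Origin in the middle of its mouth plane, 48 mm above the table; z up. Body 71 mm in diameter. The handle points along its -x, 18 mm above the mouth, and reaches 168 mm from the centre. Two lugs at +-y rest on the stand's rails. On top stands the round collar of the unscrewed spout, 29 mm outside.
- spout_hole (a point): Middle of the collar's upper rim, 46 mm above the mouth plane (94 mm above the table). The hole through it is 18 mm wide, straight, and 12 mm deep; below it the inside is wide open down to the basket.
- basket: Steel filter basket, 26 mm high, 57 mm in diameter with a 68 mm lip, 0.09 kg, loose, held by a retaining spring inside the portafilter, lip down. Origin in the middle of the lip's underside, z up. The spring lets go after a push of about 7 to 8 mm with 8 to 15 N; pushed 26 mm it is clear of the mouth in any case. It then falls on the mat, 38 mm below where it began.
- basket_back (a point): Middle of the basket's flat closed back, its top side now, 26 mm above its origin; at the start 22 mm below the collar's rim. Push here.
- stand: Cleaning stand of steel, 172 x 116 mm, fixed to the table: tray with a ribbed rubber mat, two rails on four posts that carry the portafilter, a saddle under its handle. Origin on the table under the middle of the portafilter, z up, x away from the handle.
- mat_center (a point): Middle of the mat's top, 8 mm above the table, right under the portafilter.
- group_brush: Bystander in a clip of the rack: black brush 151 mm tall with a round bristle head of 25 mm at its foot. Origin at its lower end.
- thermometer: Bystander in a clip of the rack: steel probe thermometer 145 mm tall with a flat round dial of 42 mm on top. Origin at its lower end.
- tamper: Bystander: tamper, 58 mm wide, 85 mm tall, standing between stand and rack, nearer the robot. Origin under its foot.
- dosing_cup: Bystander: steel cup, 60 mm wide, 62 mm tall, in front of the rack. Origin under its foot.
- milk_jug: Bystander: ceramic jug with a handle, 67 x 103 mm, 85 mm tall, behind the stand. Origin under its foot.
- bowl: Bystander: white cupping bowl, 68 mm wide, 50 mm tall, behind the rack. Origin under its foot.
- cup: Bystander: cup with a handle, 59 x 84 mm, 56 mm tall, to the left of the stand. Origin under its foot.
Things that resemble listed ones, but are neither listed nor needed, are in the scene too. Leave any turquoise look-alike of the push_rod alone.

How it is judged:
By the outcome, as a careful person would: the job done as asked, in the order asked, and still so for the second after the job is handed in, with the robot touching nothing.
It also fails if it takes over 58 s, if anything falls off the work surface, if the arm or the gripper's body presses on something with over 40 N, if the wrist force passes 120 N, or if a joint passes its speed limit or range.

ROBOT

A 6-joint arm with a two-finger parallel gripper is mounted at the origin on a cart in front of the work surface, level with it; the furniture and walls round the work are solid. World frame = base frame: x ahead of the robot, y to its left, z up, the work surface at z = 0. Lengths are in m, angles in rad, forces in N, time in s.
With the tool pointing down it reaches from about 0.275 to 0.85 m from the base axis. Payload 19 kg.
Tool frame: the origin (TCP) lies at the very end of the fingers, on their centre line; the grasp point (between the pads) lies 19 mm behind it (manip.tcp_to_grasp is the distance from the TCP to the grasp point, in m); z points along the fingers, y is the line along which they close (so a half turn about z gives the same grasp; the last joint's range is limited). The gripper opens to 85 mm and grips with 20 to 120 N. Pads are 22 mm wide; open, the fingers measure 114 mm over their backs; the gripper's body (76 mm by 85 mm) begins 54 mm behind the grasp point. The pads swing forward as they close: fully open they stand 13 mm farther back than shut.
Start: joints at [-1.48, 0.15, 1.437, -0, 1.554, -0.134], TCP at [0.128, -0.561, 0.211] pointing down, gripper open.
Joint ranges: [-2.8, 2.8], [-0.68, 2.1], [0.12, 2.68], [-1.39, 4.53], [0.16, 2.79], [-2.81, 2.81]. Speed limits (rad/s): [1.89, 1.89, 2.22, 3.01, 3.01, 3.01].

INTERFACE

Orientations are given as a unit quaternion [x, y, z, w].
In Python, from station import manip gives the robot as it stands. The module is installed in compiled form; this text tells all that it offers.
- The arm moves only by the tool carry_out, never from a script. Its argument "moves" is a list of rows, each a list of 7 numbers: the shift along the world's x, y, z in mm, then the turn, a rotation vector about the world's x, y, z in degrees, then the opening, from 0 (shut) to 1 (fully open). In form: [[x, y, z, wx, wy, wz, grip], ...]. A call has 1 to 12 rows; each row is the pose to reach, as a shift and turn from the pose commanded when the call began; what a row does not reach only later rows make up. A row lasts 1/8 s, in which the tool goes at most 62.5 mm and 10.7 degrees, less where a joint would pass 70% of its speed; a pose out of reach is approached as far as the arm can. A call with a gripper value outside its range is refused whole. The fingers move at their own pace and stop on an object; "newtons" is the grip in N (left out, the last holds). Time passes only in rows, so rows that repeat a pose let the fingers close. It gives the time, the measured TCP pose, the force, the opening and the grip force at its end, in the units of the state.
- manip.state(): the state, without advancing time (a new reading comes with each control period).
- manip.snapshot(name): name is "scene" or "side" or "wrist"; returns a dict with "pixels" (420x560x3 uint8, red, green, blue), "vfov" (degrees; the focal length in pixels is half the picture's height over the tangent of half this angle, whatever the lens; pixels are square), "cx", "cy" (the principal point, pixels), "world_from_camera" (4x4, takes a point from camera to world coordinates). Camera axes: x right, y down, z forward; pixel columns grow to the right and rows downward; lengths in m; the calibration is good to about 2 mm. A picture is of the moment at which its call begins. There is no depth.
- manip.job_done(): hands the job in; it is judged then, once.
Trained networks look in a picture, given as the dict that the camera call returned (one of the last four; its "shot" number tells which), for a name from the list of things; names that differ only in an ending like _2 or _b are one class to them, and where a whole thing is asked for, a point or a joint stands for the part that bears it (a point fixed in the world has none). Each returns a list of dicts, best first, with "confidence" (0 to 1); they miss things now and then, are a little off and sometimes report something else, mostly with a low value. They report only what shows in the picture. A call takes as long as a camera call. They do not tell look-alikes from the thing itself.
- manip.search_frame(picture, thing): "location" ([row, column] as shares, 0 to 1, of the picture: columns of its width, rows of its height, amid what is visible of it).
The state is a dict: "time": time; "joint_pos": joint angles; "qvel": joint speeds; "effort": joint torques, N m; "ee_pos": TCP position; "eef_rot": TCP orientation; "force": force on the tool from outside, world axes, zero at the start; "torque": the same for the moment, N m; "grip_width": opening from 0.0 (shut) to 1.0 (fully open); "grasp_force": force on a finger pad.
Only numpy, scipy, OpenCV 4.12 (cv2) and the standard library are available. Lean on these libraries where they do the work, as an engineer would, in place of code of your own. Each camera call takes 0.05 s, during which the arm holds its last target. There are 200 camera calls.

## Working session

There is one attempt and no reset: what is moved stays moved. The work goes in short steps, Python scripts to look and compute and a tool call to move; the robot and the scene stay as the last step left them, time stands still between calls to the robot, and variables do not carry over. Pictures are saved under pics/ and viewed, at most 10 in all, crops included, and the job is handed in when it is done.

Besides the shell and the picture viewer there is one more tool, called after "Call:" as name(argument=value, ...), one argument or row to a line, values as JSON. carry_out: Moves the arm, as the interface text tells. Its arguments: {"type":"object","properties":{"moves":{"type":"array","items":{"type":"array","items":{"type":"number"}}},"newtons":{"type":"number"}},"required":["moves"]}

```bash
mkdir -p pics; cat > h.py <<'E'
import numpy as np, cv2
from station import manip
def save(p,n): cv2.imwrite('pics/'+n+'.png',p['pixels'][:,:,::-1])
def K(p):
    f=p['pixels'].shape[0]/2/np.tan(np.radians(p['vfov'])/2); return f,p['cx'],p['cy']
def ray(p,uv):
    f,cx,cy=K(p); T=np.array(p['world_from_camera']); d=T[:3,:3]@np.array([(uv[0]-cx)/f,(uv[1]-cy)/f,1]); return T[:3,3],d/np.linalg.norm(d)
def tri(obs):
    A=np.zeros((3,3));b=np.zeros(3)
    for p,uv in obs:
        o,d=ray(p,uv);M=np.eye(3)-np.outer(d,d);A+=M;b+=M@o
    X=np.linalg.solve(A,b); return X,[np.linalg.norm((np.eye(3)-np.outer(d,d))@(X-o)) for o,d in (ray(p,u) for p,u in obs)]
def atz(p,uv,z):
    o,d=ray(p,uv); return o+d*(z-o[2])/d[2]
def proj(p,X):
    f,cx,cy=K(p); T=np.array(p['world_from_camera']); c=T[:3,:3].T@(np.array(X)-T[:3,3]); return np.array([cx+f*c[0]/c[2],cy+f*c[1]/c[2]])
E
cat > a.py <<'E'
from h import *
import pickle
P={n:manip.snapshot(n) for n in ('scene','side','wrist')}
pickle.dump(P,open('p0.pkl','wb'))
for n,p in P.items():
    save(p,n+'0'); print(n,p['vfov'],p['cx'],p['cy'],np.round(p['world_from_camera'],3).tolist())
    for t in ['push_rod','rod_grip','empty_clip','rack','portafilter','spout_hole','stand','group_brush','thermometer']:
        print(t,[(round(r['location'][1]*560),round(r['location'][0]*420),round(r['confidence'],2)) for r in manip.search_frame(p,t)])
print(manip.state(),manip.tcp_to_grasp)
E
python3 a.py; python3 -c "
import cv2
for n in('scene0','side0'): i=cv2.imread(f'pics/{n}.png');cv2.imwrite(f'pics/{n}b.png',cv2.resize(i,(800,600),interpolation=cv2.INTER_CUBIC))"
```

```text
scene 44.82952541137516 275.698460444777 217.42256696412696 [[-0.867, -0.23, 0.441, -0.006], [-0.497, 0.425, -0.756, 1.006], [-0.014, -0.875, -0.483, 0.724], [0.0, 0.0, 0.0, 1.0]]
push_rod [(326, 170, 0.69), (311, 160, 0.68), (204, 229, 0.63), (335, 158, 0.6)]
rod_grip [(329, 169, 0.65), (310, 158, 0.59), (336, 155, 0.56)]
empty_clip [(313, 211, 0.95)]
rack [(314, 213, 0.76), (208, 232, 0.37)]
portafilter [(350, 249, 0.62), (281, 273, 0.59)]
spout_hole [(276, 273, 0.83), (325, 186, 0.48)]
stand [(277, 291, 0.57)]
group_brush [(326, 186, 0.49)]
thermometer [(305, 188, 0.76)]
side 57.497278877200756 281.39371981364144 205.09517870534643 [[0.985, -0.093, 0.145, 0.42], [-0.171, -0.416, 0.893, -0.891], [-0.023, -0.905, -0.425, 0.529], [0.0, 0.0, 0.0, 1.0]]
push_rod [(296, 260, 0.95), (319, 286, 0.72), (345, 269, 0.69), (247, 214, 0.34)]
rod_grip [(298, 258, 0.95), (318, 282, 0.85), (348, 270, 0.84)]
empty_clip [(288, 280, 0.84), (297, 256, 0.39)]
rack [(288, 280, 0.57)]
portafilter [(243, 198, 0.61), (301, 258, 0.23)]
spout_hole []
stand [(245, 214, 0.88), (280, 211, 0.21)]
group_brush [(
[... 393 characters left out ...]
 []
{'time': 1.5, 'joint_pos': array([-1.48001263e+00,  1.50511504e-01,  1.43735772e+00, -1.88665784e-07,
        1.55378791e+00, -1.33989429e-01]), 'qvel': array([-0.0001908 , -0.00014257,  0.0019204 , -0.00016019,  0.00048756,
       -0.00185175]), 'effort': array([ 1.02724021e-03, -7.12793040e+01, -5.71046269e+01, -1.06159157e-04,
        1.45797814e-03,  8.04606088e-06]), 'ee_pos': array([ 0.12814463, -0.56052864,  0.21058107]), 'eef_rot': array([ 9.93691274e-01,  1.12150124e-01,  6.02052296e-07, -3.22311446e-05]), 'force': array([-0.88669283,  0.19889825,  0.21038874]), 'torque': array([ 0.01141355, -0.00622921,  0.0318538 ]), 'grasp_force': 0.0, 'grip_width': 0.9992620695112537} 0.0187
```

View pics/scene0b.png

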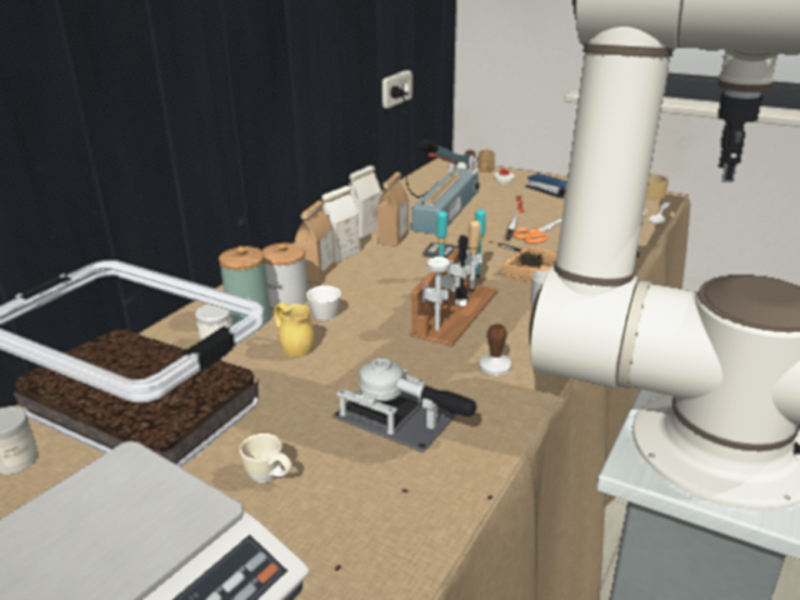

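View pics/side0b.png

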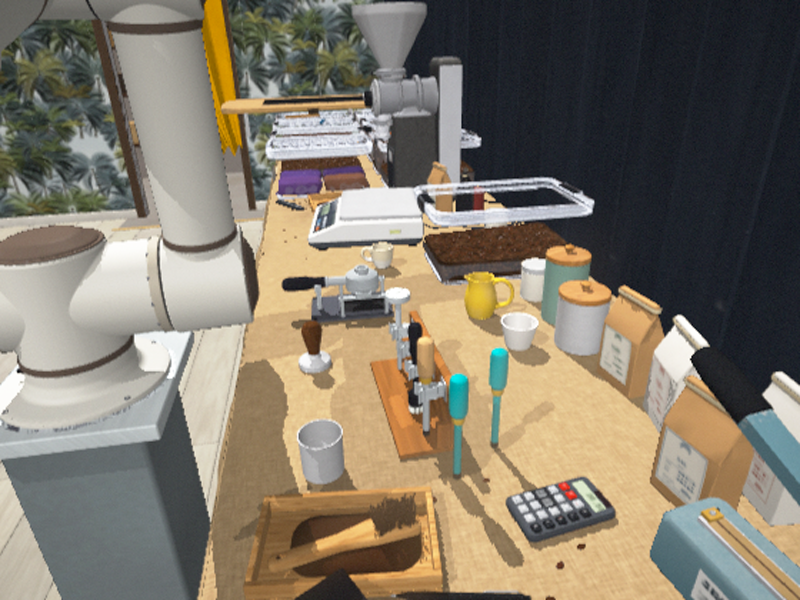

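Scene view (800-px scale): the stand with portafilter is at (385,395) with its handle pointing right. The rack is at (450,290). Candidates for the push rod:
- pale wooden handle at scene (475,235) / side (426,355)
- turquoise look-alikes at scene (442,222), (481,222) / side (458,395), (498,370)
- black group brush at scene (462,255) / side (414,345)
- white thermometer dial at scene (437,265) / side (398,297)

I choose the pale wooden one and check it in a crop.

```bash
python3 - <<'E'
from h import *
import pickle
P=pickle.load(open('p0.pkl','rb'))
s,d=P['scene'],P['side']
q=.7
for n,a,b in [('rodtop',(475,222),(426,340)),('tq1',(442,213),(458,378)),('tq2',(481,212),(498,352)),('collar',(381,363),(362,268)),('dial',(437,265),(398,294)),('brush',(462,238),(415,324))]:
    X,e=tri([(s,np.array(a)*q),(d,np.array(b)*q)]); print(n,X.round(4),np.round(e,4))
a=s['pixels'][130:250,270:370];b=d['pixels'][190:330,250:370]
a=cv2.resize(a,(400,480),interpolation=cv2.INTER_CUBIC);b=cv2.resize(b,(400,467),interpolation=cv2.INTER_CUBIC)
c=np.zeros((480,800,3),np.uint8);c[:,:400]=a;c[:467,400:]=b
cv2.imwrite('pics/crop.png',c[:,:,::-1])
E
```

```text
rodtop [ 0.549  -0.2758  0.1635] [0.0019 0.0019]
tq1 [ 0.6103 -0.3064  0.1403] [0.0305 0.0305]
tq2 [ 0.5962 -0.3606  0.1681] [0.0305 0.0305]
collar [0.5077 0.172  0.089 ] [0.0015 0.0015]
dial [ 0.5417 -0.0903  0.1457] [0.0021 0.0021]
brush [ 0.547  -0.2103  0.1532] [0.0018 0.0018]
```

View pics/crop.png

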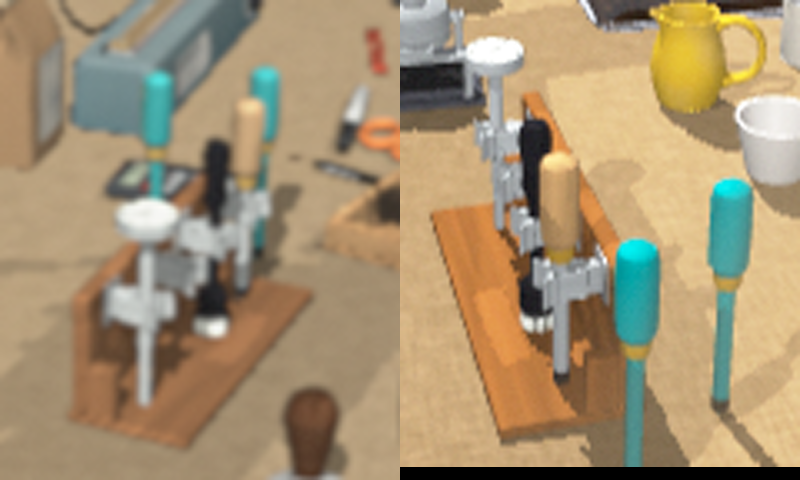

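The crop confirms it. The rod with the pale wooden handle and steel shaft stands in the clip at the side-camera end (crop left (248,130), right (558,200)). The turquoise ones stand free on the table. I'm moving the wrist camera over the rack.

Call:
carry_out(
  moves=[
    [30,25,30,0,0,8,1],
    [65,60,60,0,0,16,1],
    [105,95,89,0,0,24,1],
    [145,130,89,0,0,32,1],
    [185,165,89,0,0,40,1],
    [225,200,89,0,0,48,1],
    [265,240,89,0,0,56,1],
    [305,275,89,0,0,64,1],
    [340,310,89,0,0,72,1],
    [372,341,89,0,0,79,1],
    [372,341,89,0,0,79,1],
    [372,341,89,0,0,79,1],
  ],
)

```text
time: 3.0
ee_pos: [0.5, -0.2197, 0.2995]
eef_rot: [0.696, 0.718, -0.0, -0.0]
force: [-0.6, -0.3, -0.5]
grip_width: 1.002
grasp_force: 0.0
```

```bash
cat > b.py <<'E'
from h import *
import pickle,sys
n=sys.argv[1];names=sys.argv[2:]
p=manip.snapshot('wrist');pickle.dump(p,open(n+'.pkl','wb'));save(p,n)
cv2.imwrite(f'pics/{n}b.png',cv2.resize(p['pixels'],(800,600),interpolation=cv2.INTER_CUBIC)[:,:,::-1])
for t in names: print(t,[(round(r['location'][1]*560),round(r['location'][0]*420),round(r['confidence'],2)) for r in manip.search_frame(p,t)])
s=manip.state();print(s['time'],s['ee_pos'],s['eef_rot'],s['force'],s['joint_pos'].round(2)); print(np.round(p['world_from_camera'],3).tolist())
E
python3 b.py w1 rod_grip empty_clip
```

```text
rod_grip [(322, 238, 0.91), (413, 264, 0.87), (341, 310, 0.59)]
empty_clip [(318, 120, 0.64)]
3.15 [ 0.49959057 -0.22026757  0.29968327] [ 6.96094007e-01  7.17950641e-01 -7.89986376e-05  5.85746589e-05] [-0.51471066  0.47502958 -0.52841159] [-0.56  0.08  1.34 -0.    1.72 -0.59]
[[0.999, 0.031, 0.01, 0.499], [0.032, -0.951, -0.307, -0.14], [-0.0, 0.307, -0.952, 0.464], [0.0, 0.0, 0.0, 1.0]]
```

View pics/w1b.png

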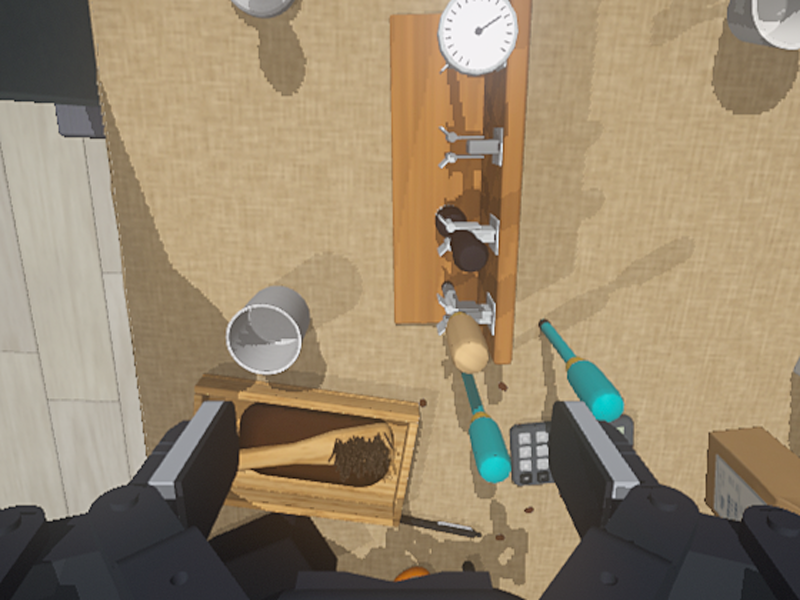

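The wrist view shows the rod top at (470,355), the brush top at (471,252), the empty clip at (470,147) and the dial at (478,35). The turquoise rods are at (490,460) and (600,400). I'll take a second wrist view from a shifted position.

Call:
carry_out(
  moves=[
    [25,-30,-10,0,0,0,1],
    [49,-60,-20,0,0,0,1],
    [49,-60,-20,0,0,0,1],
  ],
)

```text
time: 3.52
ee_pos: [0.5491, -0.2817, 0.2776]
eef_rot: [0.696, 0.718, -0.0, -0.001]
force: [-0.2, -0.7, 0.1]
grip_width: 0.999
grasp_force: 0.0
```

```bash
python3 b.py w2 rod_grip empty_clip
```

```text
rod_grip [(376, 215, 0.91), (272, 175, 0.62)]
empty_clip [(277, 83, 0.57)]
3.675 [ 0.54861933 -0.279591    0.28001949] [6.95737229e-01 7.18296383e-01 2.47919487e-05 1.21804474e-04] [-0.84561525 -0.27321067 -0.22349924] [-0.6   0.22  1.21  0.    1.7  -0.63]
[[1.0, 0.029, 0.007, 0.548], [0.03, -0.952, -0.306, -0.202], [-0.002, 0.306, -0.952, 0.442], [0.0, 0.0, 0.0, 1.0]]
```

View pics/w2b.png

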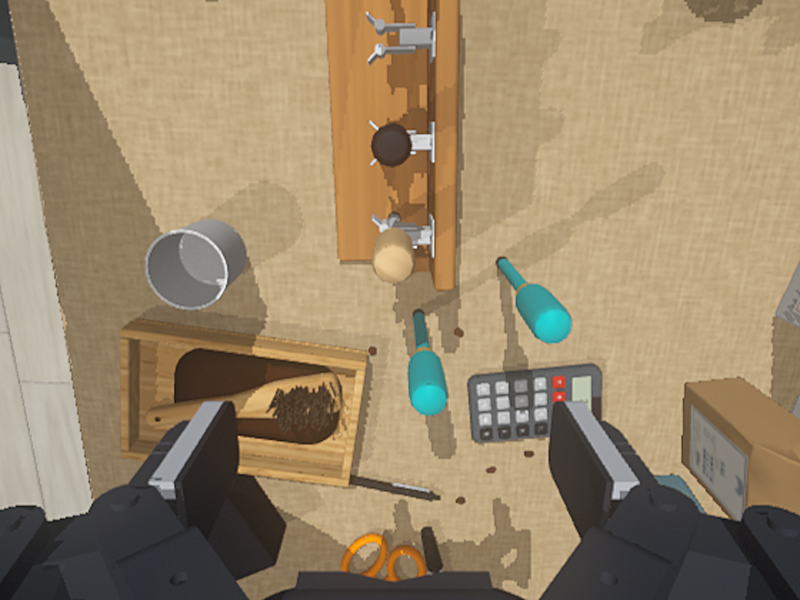

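```bash
python3 - <<'E'
from h import *
import pickle
w1,w2=[pickle.load(open(n+'.pkl','rb')) for n in('w1','w2')]
P=pickle.load(open('p0.pkl','rb'));s,d=P['scene'],P['side']
q=.7
for n,a,b in [('rodtop',(471,357),(394,265)),('brush',(471,252),(391,145)),('tqA',(494,467),(430,399)),('tqB',(606,403),(551,324)),('clipbracket',(502,147),(432,37))]:
    X,e=tri([(w1,np.array(a)*q),(w2,np.array(b)*q)]); print(n,X.round(4),np.round(e,4))
X,e=tri([(w1,np.array((471,357))*q),(w2,np.array((394,265))*q),(s,np.array((475,222))*q),(d,np.array((426,340))*q)]);print(X,e)
for p,a,b in [(w1,(390,15),(395,323)),(w2,(327,0),(340,262))]:
    A,B=atz(p,np.array(a)*q,.008),atz(p,np.array(b)*q,.008);print('edge',A.round(4),B.round(4),np.degrees(np.arctan2(-(A-B)[0],(A-B)[1])))
for p,a in [(w1,(448,290)),(w2,(394,217))]: print('rod foot-ish',atz(p,np.array(a)*q,.03))
print('dial',atz(w1,np.array((478,35))*q,.153))
E
```

```text
rodtop [ 0.5503 -0.272   0.1611] [0.0001 0.0001]
brush [ 0.5472 -0.2104  0.1457] [0.0007 0.0007]
tqA [ 0.5746 -0.3584  0.1482] [0.0001 0.0001]
tqB [ 0.6421 -0.3066  0.1502] [0.0005 0.0005]
clipbracket [ 0.5694 -0.1506  0.097 ] [0.001 0.001]
[ 0.54948662 -0.27243022  0.16283029] [np.float64(0.0013606022606410756), np.float64(0.0010384963024681901), np.float64(0.0034358379727403563), np.float64(0.0017179428448088902)]
edge [ 0.4935 -0.0591  0.008 ] [ 0.5056 -0.3076  0.008 ] 2.7703705247024484
edge [ 0.4973 -0.1163  0.008 ] [ 0.5065 -0.3089  0.008 ] 2.7508473953339876
rod foot-ish [ 0.54875522 -0.26854955  0.03      ]
rod foot-ish [ 0.54992397 -0.2669199   0.03      ]
dial [ 0.54142575 -0.09272587  0.153     ]
```

Call:
carry_out(
  moves=[
    [0.5,7.5,-50,0,0,1,1],
    [0.5,7.5,-100,0,0,1,1],
    [0.5,7.5,-140,0,0,1,1],
    [0.5,7.5,-160,0,0,1,1],
    [0.5,7.5,-160,0,0,1,1],
    [0.5,7.5,-160,0,0,1,0],
    [0.5,7.5,-160,0,0,1,0],
    [0.5,7.5,-160,0,0,1,0],
    [0.5,7.5,-160,0,0,1,0],
    [0.5,7.5,-160,0,0,1,0],
    [0.5,7.5,-160,0,0,1,0],
    [0.5,7.5,-160,0,0,1,0],
  ],
  newtons=90,
)

```text
time: 5.18
ee_pos: [0.5497, -0.2723, 0.1204]
eef_rot: [0.689, 0.725, -0.0, 0.0]
force: [-2.1, 0.1, 7.4]
grip_width: 0.253
grasp_force: 87.8
```

Call:
carry_out(
  moves=[
    [-3,0,1,0,0,0,0],
    [-6,0,1,0,0,0,0],
    [-9,0,1,0,0,0,0],
    [-12,-0.5,1,0,0,0,0],
    [-16,-1,1,0,0,0,0],
    [-22,-1,1,0,0,0,0],
    [-30,-1.5,1,0,0,0,0],
    [-40,-2,2,0,0,0,0],
    [-40,-2,2,0,0,0,0],
  ],
)

```text
time: 6.3
ee_pos: [0.5089, -0.2741, 0.1217]
eef_rot: [0.689, 0.724, -0.0, -0.0]
force: [0.6, 0.3, -1.4]
grip_width: 0.251
grasp_force: 88.4
```

```bash
cat > c.py <<'E'
from h import *
import pickle,sys
n=sys.argv[1];a=eval(sys.argv[2]);k=8
# crop around world pt in scene, side
P={m:manip.snapshot(m) for m in('scene','side')};pickle.dump(P,open(n+'.pkl','wb'))
out=[]
for m,p in P.items():
    u=proj(p,a).round().astype(int);h=45;x0,y0=max(u[0]-40,0),max(u[1]-45,0)
    print(m,'crop origin',x0,y0,'scale 5 (side panel col offset 400)'); out.append(cv2.resize(p['pixels'][y0:y0+100,x0:x0+80],(400,500),interpolation=cv2.INTER_CUBIC))
cv2.imwrite('pics/'+n+'.png',np.hstack(out)[:,:,::-1])
s=manip.state();print(s['time'],s['ee_pos'],s['force'],s['grip_width'])
E
python3 c.py c1 "(.51,-.274,.1)"
```

```text
scene crop origin 303 133 scale 5 (side panel col offset 400)
side crop origin 238 224 scale 5 (side panel col offset 400)
6.4 [ 0.50956934 -0.27408588  0.1216767 ] [ 0.57474216 -0.16307259 -1.32577014] 0.24795269479881987
```

View pics/c1.png

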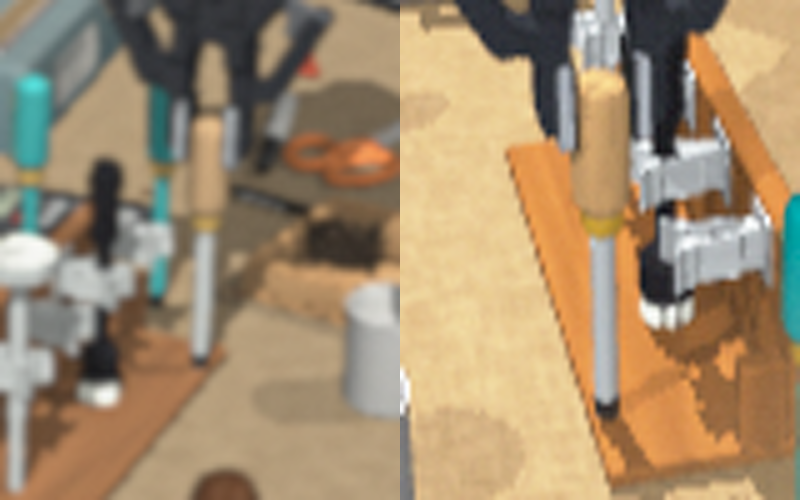

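The rod is out and hangs upright. The tip is at scene px (343,205) and side px (279,306). I'm lifting it and moving over to look at the spout hole.

Call:
carry_out(
  moves=[
    [0,0,50,0,0,0,0],
    [0,0,105,0,0,0,0],
    [0,0,160,0,0,0,0],
    [0,45,165,0,0,0,0],
    [0,95,165,0,0,0,0],
    [0,150,165,0,0,0,0],
    [0,205,165,0,0,0,0],
    [0,260,165,0,0,0,0],
    [0,310,165,0,0,0,0],
    [0,350,165,0,0,0,0],
    [0,350,165,0,0,0,0],
    [0,350,165,0,0,0,0],
  ],
)

```text
time: 7.9
ee_pos: [0.5097, 0.0758, 0.2865]
eef_rot: [0.689, 0.725, -0.0, -0.0]
force: [-0.7, -1.1, -1.4]
grip_width: 0.25
grasp_force: 88.5
```

```bash
python3 b.py w3 spout_hole; python3 - <<'E'
from h import *
import pickle
P=pickle.load(open('c1.pkl','rb'))
print('tip',tri([(P['scene'],(343,205)),(P['side'],(279.4,306.4))]))
print('top',tri([(P['scene'],(344.6,156.6)),(P['side'],(278.6,239))]))
E
```

```text
spout_hole [(275, 282, 0.53)]
8.0 [0.50976503 0.07519382 0.28647236] [ 6.89452516e-01  7.24330862e-01 -1.70815394e-04 -4.14935791e-05] [-0.68701378 -0.32891325 -1.49014266] [-0.    0.01  1.44 -0.    1.69 -0.05]
[[0.999, 0.048, 0.015, 0.507], [0.05, -0.95, -0.307, 0.155], [-0.0, 0.307, -0.952, 0.451], [0.0, 0.0, 0.0, 1.0]]
tip (array([ 0.50856861, -0.27796288,  0.00901887]), [np.float64(0.0018591983580055593), np.float64(0.0018591983580054305)])
top (array([ 0.51136995, -0.27652561,  0.16645246]), [np.float64(0.0018288930950106684), np.float64(0.001828893095010608)])
```

View pics/w3b.png

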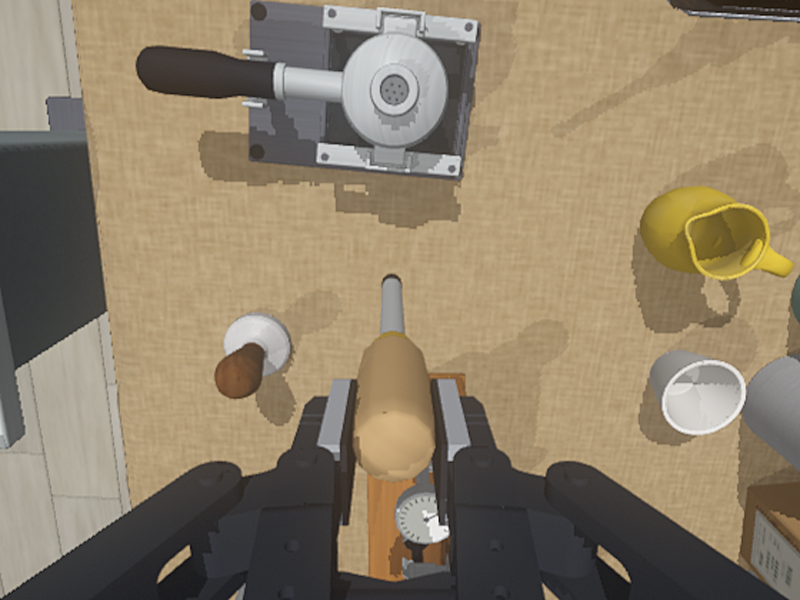

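The wrist view shows the rod tip at (391,277), pointing straight down. The collar with its hole is at (394,89) and the portafilter is seated with its handle to the left (toward the robot). I'll go closer for a second view.

Call:
carry_out(
  moves=[
    [0,25,-20,0,0,0,0],
    [0,50,-35,0,0,0,0],
    [0,50,-35,0,0,0,0],
    [0,50,-35,0,0,0,0],
  ],
)

```text
time: 8.5
ee_pos: [0.5099, 0.1251, 0.2519]
eef_rot: [0.689, 0.724, 0.0, 0.0]
force: [0.6, 0.6, -0.5]
grip_width: 0.248
grasp_force: 88.5
```

```bash
python3 b.py w4 spout_hole; cat > e.py <<'E'
from h import *
import pickle
def circ(p,u0,rmin,rmax):
    g=cv2.GaussianBlur(cv2.resize(cv2.cvtColor(p['pixels'],cv2.COLOR_RGB2GRAY),None,fx=4,fy=4,interpolation=cv2.INTER_CUBIC),(0,0),3)
    x,y=int(u0[0]*4),int(u0[1]*4);w=120;x0,y0=max(x-w,0),max(y-w,0)
    c=cv2.HoughCircles(g[y0:y0+2*w,x0:x0+2*w],cv2.HOUGH_GRADIENT,1,20,param1=60,param2=12,minRadius=rmin*4,maxRadius=rmax*4)
    return [] if c is None else [((a[0]+x0-1.5)/4,(a[1]+y0-1.5)/4,a[2]/4) for a in c[0][:4]]
if __name__=='__main__':
    w3,w4=[pickle.load(open(n+'.pkl','rb')) for n in('w3','w4')]
    for p in(w3,w4):
        u=proj(p,(.5077,.172,.094));print(u)
        for r in((8,12),(13,22)): print(np.round(circ(p,u,*r),1).tolist())
E
python3 e.py
```

```text
spout_hole [(244, 115, 0.93)]
8.6 [0.50996228 0.1250992  0.25213744] [6.89518399e-01 7.24268079e-01 2.17353311e-04 2.84182225e-04] [-0.59263161 -0.16719728 -0.47369225] [ 0.09  0.03  1.48 -0.    1.63  0.04]
[[0.999, 0.047, 0.015, 0.507], [0.049, -0.95, -0.307, 0.205], [0.0, 0.307, -0.952, 0.416], [0.0, 0.0, 0.0, 1.0]]
[277.06335555  69.37992913]
[[275.79998779296875, 62.5, 10.800000190734863], [273.0, 69.5, 9.600000381469727]]
[[275.79998779296875, 63.5, 16.0], [270.79998779296875, 62.79999923706055, 20.600000381469727], [281.5, 61.20000076293945, 21.799999237060547]]
[273.82136169 129.96028443]
[[272.20001220703125, 122.80000305175781, 11.0], [276.20001220703125, 115.19999694824219, 11.0], [274.0, 129.5, 10.399999618530273], [288.79998779296875, 142.8000030517578, 11.600000381469727]]
[[271.5, 122.80000305175781, 17.700000762939453], [277.0, 120.80000305175781, 14.0], [268.5, 118.80000305175781, 13.699999809265137], [273.20001220703125, 117.0, 14.199999809265137]]
```

View pics/w4b.png

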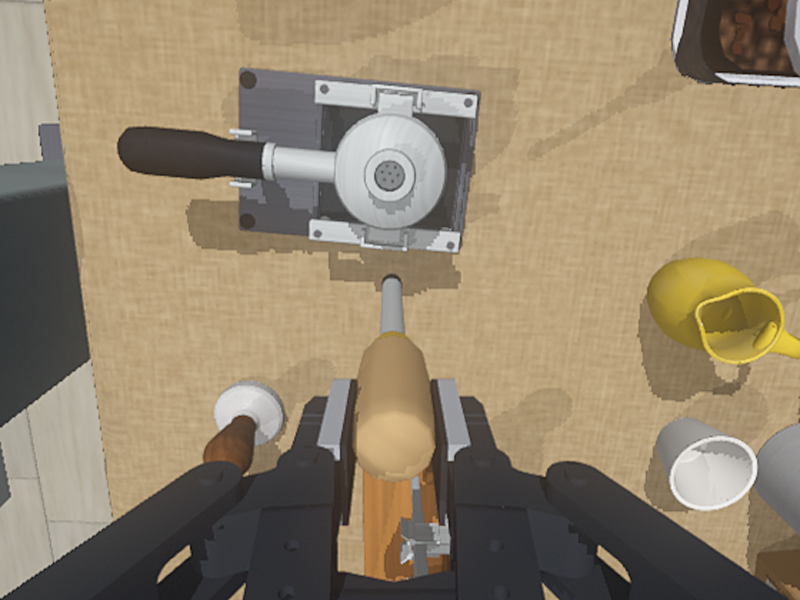

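```bash
python3 - <<'E'
from h import *
import pickle
w3,w4=[pickle.load(open(n+'.pkl','rb')) for n in('w3','w4')]
X,e=tri([(w3,(275.8,63)),(w4,(271.9,122.8))]);print('collar',X,e)
for p,u in((w3,(275.8,63)),(w4,(271.9,122.8))): print(atz(p,u,.094))
P=pickle.load(open('p0.pkl','rb'))
print(tri([(w3,(275.8,63)),(w4,(271.9,122.8)),(P['scene'],(381*.7,363*.7)),(P['side'],(362*.7,268*.7))]))
# tip: expected rod axis at TCP xy
T=np.array([.5099,.1251,.2521]);z=T[2]+.0187-.130
print('expected rim px',proj(w4,(T[0],T[1]+.005,z)),'z',z)
g=cv2.cvtColor(w4['pixels'],cv2.COLOR_RGB2GRAY)
print(g[184:216:2,264:286])
print('rim at z',atz(w4,(273.7,191.5),z))
E
```

```text
collar [0.50605238 0.17745532 0.09007418] [np.float64(0.0002531713360931679), np.float64(0.0002531713360929906)]
[0.50631284 0.17721108 0.094     ]
[0.50581553 0.17778719 0.094     ]
(array([0.50654288, 0.17624003, 0.08933584]), [np.float64(0.0012765676434912017), np.float64(0.0013743318225866248), np.float64(0.002665415016759046), np.float64(0.0029401665092498646)])
expected rim px [273.86140548 192.86041277] z 0.14079999999999998
[[122 121 120 122 123 122 120 121 126 125 119 117 121 124 121 120 119 119
  119 119 118 117]
 [127 125 122 124 124 124 123 125 129 131 126 125 128 130 129 127 127 124
  124 122 121 120]
 [124 124 123 124 125 125 125 128 131 129 126 125 126 126 127 128 129 128
  128 127 124 123]
 [123 123 123 125 126 125 125 130 134 132 130 126 125 124 125 124 125 124
  122 121 121 120]
 [122 122 123 127 129 128 108  76  79  59  63  70  70  92 113 133 130 128
  127 126 125 122]
 [120 120 123 122  94  59  53  67  97  98  98  89  65  54  59  84 118 129
  127 125 121 120]
 [122 125 126 105  63 113 158 169 168 168 166 164 163 156 127  68  82 137
  130 127 127 125]
 [123 127 118
[... 168 characters left out ...]
120]
 [122 125 120 128 157 161 161 161 163 162 161 160 157 153 147 138 122 112
  126 122 121 122]
 [158 159 154 143 156 161 161 161 163 163 162 160 157 153 147 140 125 115
  128 123 121 123]
 [173 174 170 153 154 160 160 161 163 163 162 159 158 154 148 141 125 109
  115 112 112 115]
 [168 169 164 146 156 160 160 162 163 163 162 160 157 155 149 141 128 139
  177 166 162 169]
 [169 169 164 146 156 160 159 161 163 163 162 160 158 155 150 142 128 131
  169 162 161 166]
 [167 168 165 148 156 161 159 161 163 163 162 160 158 155 150 144 131 130
  163 165 163 168]
 [162 162 164 152 158 160 159 161 163 163 162 161 158 155 151 145 132 130
  160 169 168 171]]
rim at z [0.50972713 0.13115528 0.1408    ]
```

Call:
carry_out(
  moves=[
    [-2,26,0,0,0,0,0],
    [-4,51.5,0,0,0,0,0],
    [-4,51.5,0,0,0,0,0],
    [-4,51.5,-20,0,0,0,0],
    [-4,51.5,-38,0,0,0,0],
    [-4,51.5,-44,0,0,0,0],
    [-4,51.5,-47,0,0,0,0],
    [-4,51.5,-50,0,0,0,0],
    [-4,51.5,-53,0,0,0,0],
    [-4,51.5,-53,0,0,0,0],
  ],
)

```text
time: 9.85
ee_pos: [0.5056, 0.1775, 0.1985]
eef_rot: [0.689, 0.725, -0.0, -0.0]
force: [0.1, 0.2, -1.3]
grip_width: 0.25
grasp_force: 88.5
```

```bash
python3 b.py w5 | head -1; python3 - <<'E'
from e import *
p=pickle.load(open('w5.pkl','rb'))
u=proj(p,(.506,.1775,.094));print(u)
print(np.round(circ(p,u,15,28),1).tolist())
x,y=u.astype(int); cv2.imwrite('pics/w5c.png',cv2.resize(p['pixels'][y-50:y+50,x-60:x+60],(720,600),interpolation=cv2.INTER_CUBIC)[:,:,::-1])
E
```

```text
9.9 [0.5056532  0.17752644 0.19864349] [ 6.89090757e-01  7.24675049e-01 -2.82199083e-06 -4.19003583e-05] [-0.51600025 -0.20600131 -0.97698854] [0.19 0.07 1.55 0.   1.52 0.14]
[274.08946925 201.72895078]
[[274.20001220703125, 199.8000030517578, 20.799999237060547], [277.5, 205.0, 26.799999237060547], [280.20001220703125, 199.5, 24.799999237060547], [271.79998779296875, 204.8000030517578, 23.100000381469727]]
```

View pics/w5c.png

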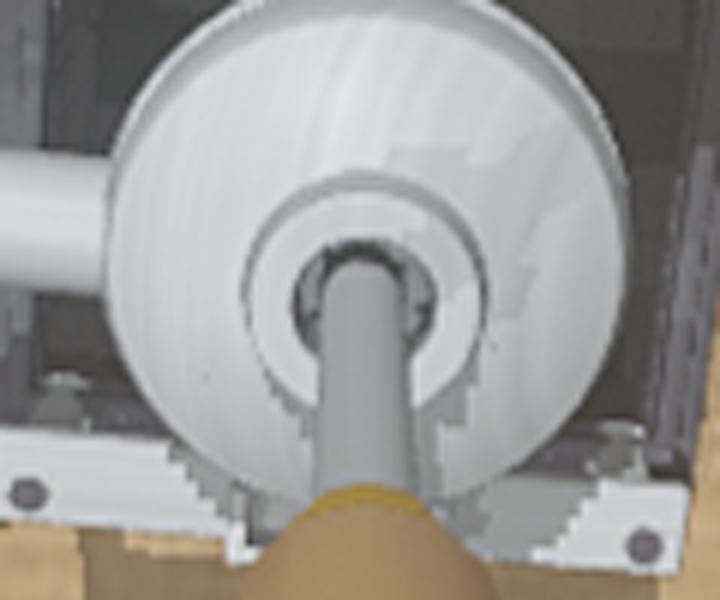

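The tip is centred in the hole, at crop (363,265). Now a steady press.

Call:
carry_out(
  moves=[
    [0,0,-6,0,0,0,0],
    [0,0,-11,0,0,0,0],
    [0,0,-13,0,0,0,0],
    [0,0,-15,0,0,0,0],
    [0,0,-16,0,0,0,0],
    [0,0,-17,0,0,0,0],
    [0,0,-18,0,0,0,0],
    [0,0,-19,0,0,0,0],
    [0,0,-20,0,0,0,0],
  ],
)

```text
time: 11.02
ee_pos: [0.5059, 0.1777, 0.1789]
eef_rot: [0.689, 0.725, 0.0, 0.0]
force: [0.3, 2.1, 6.8]
grip_width: 0.25
grasp_force: 89.4
```

Call:
carry_out(
  moves=[
    [0,0,-1.5,0,0,0,0],
    [0,0,-3,0,0,0,0],
    [0,0,-5,0,0,0,0],
    [0,0,-7,0,0,0,0],
    [0,0,-9,0,0,0,0],
    [0,0,-12,0,0,0,0],
    [0,0,-15,0,0,0,0],
    [0,0,-18,0,0,0,0],
    [0,0,-21,0,0,0,0],
    [0,0,-24,0,0,0,0],
    [0,0,-24,0,0,0,0],
    [0,0,-24,0,0,0,0],
  ],
)

```text
time: 12.52
ee_pos: [0.5057, 0.1775, 0.1547]
eef_rot: [0.689, 0.725, 0.0, 0.0]
force: [0.3, 0.5, -1.4]
grip_width: 0.249
grasp_force: 88.5
```

```bash
cat > s.py <<'E'
from h import *
import pickle,sys
p=manip.snapshot('scene');pickle.dump(p,open(sys.argv[1]+'.pkl','wb'));save(p,sys.argv[1])
q=manip.snapshot('side');pickle.dump(q,open(sys.argv[1]+'d.pkl','wb'));save(q,sys.argv[1]+'d')
for n,x in(('scene',p),('side',q)):
  for t in('portafilter','basket','spout_hole'): print(n,t,[(round(r['location'][1]*560),round(r['location'][0]*420),round(r['confidence'],2)) for r in manip.search_frame(x,t)])
s=manip.state();print(s['time'],s['ee_pos'],s['force'])
p0=pickle.load(open('p0.pkl','rb'))
print('basket expected px: start',proj(p,(.506,.177,.06)),'dropped',proj(p,(.506,.177,.02)))
E
python3 s.py s1
```

```text
scene portafilter [(279, 274, 0.62)]
scene basket [(266, 281, 0.78)]
scene spout_hole [(282, 273, 0.82)]
side portafilter [(243, 198, 0.69)]
side basket [(256, 216, 0.62), (251, 166, 0.22)]
side spout_hole [(245, 195, 0.96), (257, 217, 0.39)]
12.925 [0.50566736 0.17748063 0.15460295] [ 0.29250202 -0.12119176 -0.80926515]
basket expected px: start [265.98272915 265.53410025] dropped [266.37282074 279.69327183]
```

The contact force rose to about 8 N and then vanished, and the basket is detected at its dropped height. I'm withdrawing straight up.

Call:
carry_out(
  moves=[
    [0,0,10,0,0,0,0],
    [0,0,30,0,0,0,0],
    [0,0,55,0,0,0,0],
    [0,0,90,0,0,0,0],
    [0,0,130,0,0,0,0],
    [0,-25,132,0,0,0,0],
    [0,-50,132,0,0,0,0],
    [0,-50,132,0,0,0,0],
  ],
)

```text
time: 13.92
ee_pos: [0.5057, 0.1264, 0.2874]
eef_rot: [0.69, 0.724, 0.0, 0.0]
force: [-0.7, 0.4, -1.4]
grip_width: 0.254
grasp_force: 88.5
```

```bash
python3 s.py s2; python3 b.py w6 | head -1; python3 - <<'E'
from e import *
a,b=[pickle.load(open(n+'.pkl','rb')) for n in('s2','s2d')]
def crop(p,X,w=48,h=60):
    u=proj(p,X).astype(int);return cv2.resize(p['pixels'][u[1]-h//2:u[1]+h//2,u[0]-w//2:u[0]+w//2],(400,500),interpolation=cv2.INTER_CUBIC)
cv2.imwrite('pics/s2c.png',np.hstack([crop(a,(.5,.177,.04),64,80),crop(b,(.5,.177,.04))])[:,:,::-1])
p=pickle.load(open('w6.pkl','rb'))
u=proj(p,(.506,.1775,.094));print(u,np.round(circ(p,u,13,22),1).tolist(),np.round(circ(p,u,8,12),1).tolist())
g=cv2.cvtColor(p['pixels'],cv2.COLOR_RGB2GRAY);print(g[186:200,265:283:2])
E
```

```text
scene portafilter [(279, 272, 0.63)]
scene basket [(269, 282, 0.51), (280, 271, 0.23)]
scene spout_hole [(279, 275, 0.58)]
side portafilter [(243, 198, 0.76), (336, 205, 0.7)]
side basket [(254, 213, 0.56)]
side spout_hole [(241, 193, 0.73), (363, 229, 0.5)]
14.325 [0.50560045 0.12793377 0.28653728] [-1.05605471  0.68197997 -0.83596368]
basket expected px: start [265.98272915 265.53410025] dropped [266.37282074 279.69327183]
14.375 [0.50561699 0.12784875 0.28652901] [ 6.88919897e-01  7.24837473e-01 -5.75926073e-05 -9.68385881e-05] [-1.16452457 -0.71294322 -1.03361128] [0.1  0.02 1.42 0.   1.69 0.05]
[277.07241163 123.33785616] [[276.20001220703125, 122.80000305175781, 16.0], [281.5, 123.80000305175781, 19.200000762939453], [288.20001220703125, 131.0, 20.399999618530273]] [[277.20001220703125, 123.0, 9.899999618530273], [282.20001220703125, 121.0, 11.800000190734863], [274.0, 129.5, 8.399999618530273]]
[[123 125 123 126 126 129 127 124 125]
 [122 125 121 125 125 129 126 124 126]
 [122 123 118 122 122 125 122 121 125]
 [124 123 119 123 125 129 124 122 125]
 [125 123 123 128 133 137 133 128 127]
 [121 123 125 112 101 113 126 125 126]
 [158 121 124  76  59  71  92 123 118]
 [178 122 107  58  60  59  59 105 120]
 [175 117  74  68  98  91  55  77 126]
 [174 112  66 147 152 149 125  55 128]
 [176  99 112 169 166 164 155  71 119]
 [178  78 155 162 162 159 154 114 102]
 [174  94 165 160 162 159 151 137  95]
 [169 107 162 160 161 158 152 137  98]]
```

View pics/s2c.png

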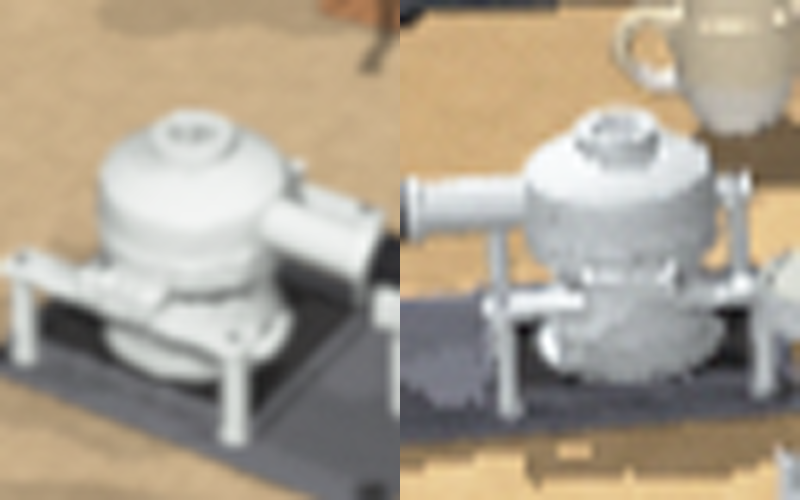

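The basket lies flat on the mat under the portafilter, which is still seated level on its rails (left collar (190,130), basket (190,345)). The rod hasn't slipped in the grip. I'm returning it to its clip.

Call:
carry_out(
  moves=[
    [0,-30,0,0,0,0,0],
    [0,-80,0,0,0,0,0],
    [0,-135,0,0,0,0,0],
    [0,-190,0,0,0,0,0],
    [2,-245,0,0,0,0,0],
    [4,-300,0,0,0,0,0],
    [4,-350,0,0,0,0,0],
    [4,-385,0,0,0,0,0],
    [4,-401.5,0,0,0,0,0],
    [4,-401.5,-40,0,0,0,0],
    [4,-401.5,-80,0,0,0,0],
    [4,-401.5,-80,0,0,0,0],
  ],
)

```text
time: 15.88
ee_pos: [0.5089, -0.2727, 0.2044]
eef_rot: [0.689, 0.725, -0.0, -0.002]
force: [-0.8, 1.0, -0.3]
grip_width: 0.248
grasp_force: 88.5
```

Call:
carry_out(
  moves=[
    [0,0,-35,0,0,0,0],
    [0,0,-65,0,0,0,0],
    [0,0,-80,0,0,0,0],
    [0,0,-85,0,0,0,0],
    [0,0,-85,0,0,0,0],
    [0,0,-85,0,0,0,0],
  ],
)

```text
time: 16.62
ee_pos: [0.5101, -0.2743, 0.1227]
eef_rot: [0.689, 0.725, 0.0, 0.001]
force: [0.2, -0.1, -1.6]
grip_width: 0.247
grasp_force: 88.5
```

Call:
carry_out(
  moves=[
    [8,0.5,0,0,0,0,0],
    [16,1,0,0,0,0,0],
    [21,1,0,0,0,0,0],
    [25,1,0,0,0,0,0],
    [28,1.5,0,0,0,0,0],
    [31,1.5,0,0,0,0,0],
    [34,1.5,0,0,0,0,0],
    [37,2,0,0,0,0,0],
    [39,2,0,0,0,0,0],
    [40,2,0,0,0,0,0],
    [40.5,2,-1,0,0,0,0],
    [40.5,2,-2,0,0,0,0],
  ],
)

```text
time: 18.12
ee_pos: [0.55, -0.2722, 0.1203]
eef_rot: [0.689, 0.725, -0.0, 0.0]
force: [-7.7, 1.7, 15.5]
grip_width: 0.251
grasp_force: 90.7
```

```bash
python3 - <<'E'
from h import *
import pickle
s=manip.state();print(s['time'],s['ee_pos'],s['force'],s['torque'])
P0=pickle.load(open('p0.pkl','rb'))
# compare shaft/tip region with start pictures: dark tip & shaft
for n in('scene','side'):
    p=manip.snapshot(n);save(p,n+'7')
    X=(.5495,-.272,.045)
    u=proj(p,X).astype(int);y0,x0=u[1]-20,u[0]-14
    A=cv2.cvtColor(P0[n]['pixels'],cv2.COLOR_RGB2GRAY)[y0:y0+45,x0:x0+28];B=cv2.cvtColor(p['pixels'],cv2.COLOR_RGB2GRAY)
    r=cv2.matchTemplate(B[y0-10:y0+55,x0-10:x0+38],A,cv2.TM_CCOEFF_NORMED);m=cv2.minMaxLoc(r);print(n,m[1],np.array(m[3])-10)
E
```

```text
18.125 [ 0.55000114 -0.27223837  0.12033425] [-7.66428703  1.71386881 15.54025111] [0.28772233 1.75766645 0.01582885]
scene 0.9586153626441956 [0 0]
side 0.9787923097610474 [0 0]
```

The rod's foot matches its starting pixels in both views, and the forces show it against the stop and the board. I'll ease off, release and retreat.

Call:
carry_out(
  moves=[
    [0,0,0.8,0,0,0,0],
    [0,0,0.8,0,0,0,0],
    [0,0,0.8,0,0,0,0.5],
    [0,0,0.8,0,0,0,0.8],
    [0,0,0.8,0,0,0,1],
    [0,0,0.8,0,0,0,1],
    [0,0,0.8,0,0,0,1],
    [0,0,0.8,0,0,0,1],
    [0,0,20,0,0,0,1],
    [0,0,60,0,0,0,1],
    [0,0,110,0,0,0,1],
    [0,0,160,0,0,0,1],
  ],
)

```text
time: 19.73
ee_pos: [0.5499, -0.2719, 0.2828]
eef_rot: [0.689, 0.725, 0.0, 0.001]
force: [0.4, -1.0, 0.1]
grip_width: 0.998
grasp_force: 0.0
```

Call:
carry_out(
  moves=[
    [-2,-10,175,0,0,0,1],
    [-2,-10,175,0,0,0,1],
    [-2,-10,175,0,0,0,1],
    [-2,-10,175,0,0,0,1],
  ],
)

```text
time: 20.23
ee_pos: [0.5479, -0.282, 0.4601]
eef_rot: [0.689, 0.725, 0.001, 0.004]
force: [0.1, -0.0, -0.5]
grip_width: 1.0
grasp_force: 0.0
```

```bash
python3 s.py s8; python3 - <<'E'
from h import *
import pickle
P0=pickle.load(open('p0.pkl','rb'))
for n,f in(('scene','s8'),('side','s8d')):
    p=pickle.load(open(f+'.pkl','rb'));B=p['pixels'];A0=P0[n]['pixels']
    for nm,X,h,w in[('foot',(.5495,-.272,.045),20,14),('handle',(.5495,-.272,.135),16,8),('brush',(.547,-.21,.1),20,10),('therm',(.5415,-.0915,.14),12,10),('pf',(.47,.177,.07),10,14),('tamper',(.40,0.03,.05),20,20)]:
        u=proj(p,X).astype(int);A=np.ascontiguousarray(A0[u[1]-h:u[1]+h,u[0]-w:u[0]+w]);R=np.ascontiguousarray(B[u[1]-h-6:u[1]+h+6,u[0]-w-6:u[0]+w+6])
        m=cv2.minMaxLoc(cv2.matchTemplate(R,A,cv2.TM_CCOEFF_NORMED));print(n,nm,round(m[1],3),np.array(m[3])-6)
E
```

```text
scene portafilter [(281, 273, 0.67)]
scene basket [(266, 288, 0.79)]
scene spout_hole [(279, 274, 0.68)]
side portafilter [(242, 197, 0.96), (363, 230, 0.54)]
side basket [(259, 214, 0.68)]
side spout_hole [(247, 194, 0.93), (254, 217, 0.47), (240, 215, 0.17)]
20.625 [ 0.54803534 -0.28186577  0.45407097] [-0.03019937  0.33817566 -0.26163164]
basket expected px: start [265.98272915 265.53410025] dropped [266.37282074 279.69327183]
scene foot 0.988 [0 0]
scene handle 0.993 [0 0]
scene brush 0.995 [0 0]
scene therm 0.998 [0 0]
scene pf 0.969 [0 0]
scene tamper 0.977 [0 0]
side foot 0.972 [0 0]
side handle 0.979 [0 0]
side brush 0.984 [0 0]
side therm 0.992 [0 0]
side pf 0.968 [0 0]
side tamper 0.963 [0 0]
```

```bash
python3 -c "
from station import manip
print(manip.job_done())"
```

```text
the job is handed in; nothing more can be done
None
```

I pushed the basket out flat onto the mat with the portafilter still seated, snapped the push rod back upright into its own clip, and handed the job in; the final camera check showed the bystanders I compared (brush, thermometer, tamper) unmoved.

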